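# Wind down the fish-cake press

### The job

Fit the larger crank, the one with the square socket, squarely and fully home on the square shaft on top of the fish-cake press, then wind it clockwise (seen from above) by its grip through at least two full turns so that the pressing plate goes down. Leave the crank seated on the shaft and let go; do not disturb the smaller crank.

Things in the scene. Friction and masses are not known exactly. Their poses are not given: they have to be found in the camera images.
- crank_grip (a point): Centre of the larger crank's upright grip: black round sleeve, 25 mm diameter, 55 mm high, stiff on its pin (0.06 N m): the crank follows a held grip in the air, yet the grip need not turn while winding. Plain steel, about 0.2 kg, lies flat, grip up. Axes are the crank's: z up, socket axis 75 mm along -x, underside 38.5 mm below. Arm under the grip: 20 mm wide, 9 mm thick, at the underside.
- crank_hub (a point): Underside centre of the larger crank's hub, on the socket's axis. Steel hub 36 x 36 mm, 30 mm high; the square socket goes right through, 19 mm across its flats, flats normal to x and y. Same axes as crank_grip: x points from hub to grip, z up.
- shaft_foot (a point): Centre of the shoulder (126 mm above the worktop) on which the hub rests when home, at the foot of the upright square shaft on the bolted screw press (170 x 110 mm base, two columns, bridge, mould ring). Shaft 16 mm across flats for 28 mm, then tapering over 14 mm to 5.6 mm. Flats normal to x and y, which turn with the shaft; z up. The crank fits in four ways, with 12 degrees of play either way.
- screw (a joint): Turning of the square shaft, rad: within 0.4 of 0 at the start, grows clockwise seen from above; friction 0.08 N m, stays where it is left; end stops at -1.5 and 16. Each turn lowers the pressing plate 14 mm.
- small_grip (a point): Grip centre of the smaller crank, a bystander: plain steel, black grip, 45 mm from hub to grip, 39 mm high, round socket in a round hub 22 mm wide and 18 mm high. The two cranks lie side by side, either way round. x from hub to grip, z up.
There are look-alikes about, which are no part of the job. Leave any blue or yellow look-alike of the part that bears crank_grip alone.

How it is judged:
By the outcome, as a careful person would: the job done as asked, in the order asked, and still so for the second after the job is handed in, with the robot touching nothing.
It also fails if it takes over 72 s, if anything falls off the work surface, if the arm or the gripper's body presses on something with over 40 N, if the wrist force passes 120 N, or if a joint passes its speed limit or range.

### The arm

A 7-joint arm with a two-finger parallel gripper is mounted at the origin on a cart in front of the work surface, level with it; the furniture and walls round the work are solid. World frame = base frame: x ahead of the robot, y to its left, z up, the work surface at z = 0. Lengths are in m, angles in rad, forces in N, time in s.
With the tool pointing down it reaches from about 0.425 to 0.875 m from the base axis. Payload 4.7 kg.
Tool frame: the origin (TCP) lies on the centre line of the jaws, within the pads' length; the fingertips stand 19 mm ahead of it and the grasp point (between the pads) is the TCP; x points along the fingers, z is the direction in which the jaws open and shut, and the axes are right-handed (so a half turn about x gives the same grasp; the last joint's range is limited). The gripper opens to 87 mm and grips with 3 to 60 N. Pads are 19 mm wide; open, the fingers measure 117 mm over their backs; the gripper's body (75 mm by 190 mm) begins 51 mm behind the grasp point.
Start: joints at [-1.098, 0.321, -0.07, 1.45, 0.023, 1.371, -0.057], TCP at [0.288, 0.583, 0.242] pointing down, gripper open.
Joint ranges: [-2.86, 2.86], [-0.3, 2.09], [-1.38, 1.24], [0.06, 2.45], [-1.56, 4.7], [0.09, 2.05], [-2.69, 2.69]. Speed limits (rad/s): [2.57, 2.57, 3.14, 3.14, 3.14, 3.14, 3.14].

### API

Orientations are given as a rotation vector (axis times angle).
In Python, from bench import get_state, get_image, camera_info, close_job gives the robot as it stands.
- The arm moves only by the tool jog_arm, never from a script. Its argument "targets" is a list of rows, each a list of 7 numbers: the turn, a rotation vector about the tool's x, y, z in degrees, then the shift along the tool's x, y, z in cm, then the finger opening in cm, from 0 to 8.7. In form: [[wx, wy, wz, tx, ty, tz, jaw], ...]. A call has 1 to 10 rows; each row shifts and turns the commanded pose from where the row before left it, along the tool's axes as they then stand; what a row does not reach is not made up. A row lasts 1/8 s, in which the tool goes at most 62.5 mm and 10.7 degrees, less where a joint would pass 70% of its speed; a pose out of reach is approached as far as the arm can. A call is refused whole if a number of a shift passes 6.25 or a number of a turn 10.7, either way. A call with a gripper value outside its range is refused whole. The fingers move at their own pace and stop on an object; "squeeze" is the grip in N (left out, the last holds). Time passes only in rows, so rows that do not move let the fingers close. It gives the time, the measured TCP pose, the force and the opening at its end, in the units of the state.
- get_state(): the state, without advancing time (a new reading comes with each control period).
- get_image(name): name is "scene" or "top" or "wrist"; returns (picture, depth): 480x640x3 uint8, red, green, blue; 480x640 float32, m along the optical axis (not along the pixel's ray), 0 where there is no reading.
- camera_info(name): a dict with "intrinsics" (3x3 intrinsics, pixels), "world_from_camera" (4x4, takes a point from camera to world coordinates); the wrist camera has in their place "mount" (4x4, takes a point from camera to tool coordinates, whose origin is the TCP and whose axes are the tool frame's). Camera axes: x right, y up, looking along -z (the intrinsics and any distortion apply to the point x, -y, -z); pixel columns grow to the right and rows downward; lengths in m; the calibration is good to about 2 mm. A picture is of the moment at which its call begins: read the wrist's pose just before it. camera_info takes no time and is no camera call.
- close_job(): hands the job in, once; it reports no verdict.
The state is a dict: "time": time; "joint_positions": joint angles; "qd": joint speeds; "joint_torque": joint torques, N m; "position": TCP position; "tool_rot": TCP orientation; "ft_force": force on the tool from outside, world axes, zero at the start; "torque": the same for the moment, N m; "grip_width": opening from 0.0 (shut) to 1.0 (fully open).
Only numpy, scipy, OpenCV 4.12 (cv2) and the standard library are available. Lean on these libraries where they do the work, as an engineer would, in place of code of your own. Each camera call takes 0.05 s, during which the arm holds its last target.

## Working session

There is one attempt and no reset: what is moved stays moved. The work goes in short steps, Python scripts to look and compute and a tool call to move; the robot and the scene stay as the last step left them, time stands still between calls to the robot, and variables do not carry over. Pictures are saved under pics/ and viewed, and the job is handed in when it is done.

Besides the shell and the picture viewer there is one more tool, called after "Call:" as a command line: name --pt "numbers of a row" for each row, then --argument value for the rest. jog_arm: Moves the arm, as the interface text tells. Its arguments: {"type":"object","properties":{"targets":{"type":"array"},"squeeze":{"type":"number"}},"required":["targets"]}

```bash
ls; mkdir -p pics
python3 - <<'E'
from bench import *
import cv2,numpy as np
print(get_state())
for n in ["scene","top"]:
    p,d=get_image(n); cv2.imwrite(f"pics/{n}0.png",p[:,:,::-1]); np.savez(f"{n}0.npz",p=p,d=d)
    print(n,camera_info(n))
print(camera_info("wrist"))
E
```

```text
pics
{'time': 0.0, 'joint_positions': array([-1.09791537,  0.32180555, -0.0700934 ,  1.4516895 ,  0.022644  ,
        1.37077857, -0.05687558]), 'qd': array([-0.00031981, -0.00057385,  0.00208567, -0.00108494,  0.00020104,
       -0.00050593,  0.00010834]), 'joint_torque': array([ 1.54780682e-04, -4.91289032e+01, -4.04086858e-01, -3.12533534e+01,
       -6.38471358e-02,  4.34034888e-02,  1.75777309e-04]), 'position': array([0.28767856, 0.58229566, 0.2404656 ]), 'tool_rot': array([-0.86614065,  1.39352171,  0.86431316]), 'ft_force': array([-0.31276053,  0.39280327,  0.14225859]), 'torque': array([-0.00753046, -0.00313221, -0.02837536]), 'grip_width': 1.0041688481443176}
scene {'intrinsics': array([[501.70665024,   0.        , 317.89511432],
       [  0.        , 501.70665024, 234.43165481],
       [  0.        ,   0.        ,   1.        ]]), 'world_from_camera': array([[ 0.69584609,  0.38677889, -0.60514487, -0.29521438],
       [-0.71800258,  0.39394326, -0.57383012, -0.87327578],
       [ 0.01644737,  0.83379302,  0.55183212,  0.81703412],
       [ 0.        ,  0.        ,  0.     
[... 282 characters left out ...]
  [-0.99989525, -0.00400966, -0.01390706, -0.13356396],
       [-0.01402539,  0.03117304,  0.99941559,  1.34305997],
       [ 0.        ,  0.        ,  0.        ,  1.        ]])}
{'intrinsics': array([[405.32321266,   0.        , 318.40149791],
       [  0.        , 405.32321266, 248.64590243],
       [  0.        ,   0.        ,   1.        ]]), 'mount': array([[ 5.14429012e-04,  2.52426001e-01, -9.67616065e-01,
        -1.43299346e-01],
       [ 4.75390831e-04,  9.67616022e-01,  2.52426243e-01,
         6.84780611e-02],
       [ 9.99999755e-01, -5.89851187e-04,  3.77768748e-04,
         1.67194809e-03],
       [ 0.00000000e+00,  0.00000000e+00,  0.00000000e+00,
         1.00000000e+00]])}
```

View pics/scene0.png

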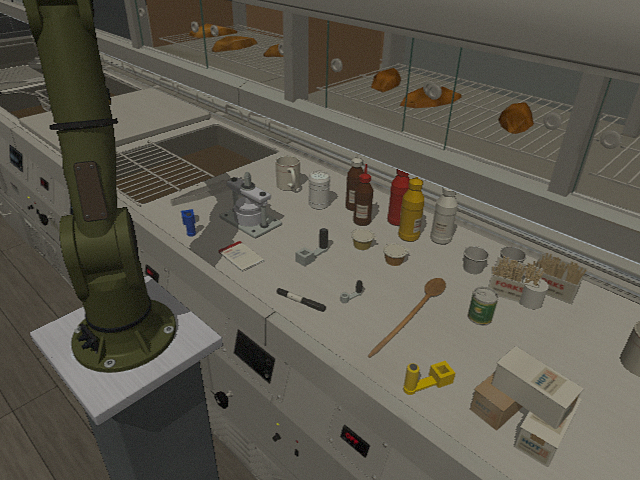

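View pics/top0.png

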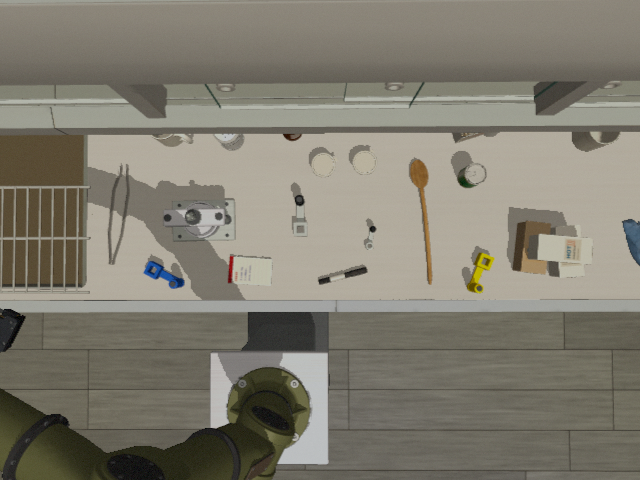

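The larger steel crank has its hub at about (301,229) and its grip at (299,201) in the top view. The smaller one is at (371,238), and the press is at (203,219) with its shaft at about (193,216). Next I turn these pixels into positions.

```bash
cat > h.py <<'E'
import numpy as np,cv2
from bench import *
from scipy.spatial.transform import Rotation as R
def cloud(n,d,T=None):
    i=camera_info(n);K=i["intrinsics"]
    if T is None:T=i["world_from_camera"]
    v,u=np.mgrid[0:480,0:640]
    P=np.stack([(u-K[0,2])/K[0,0]*d,-(v-K[1,2])/K[1,1]*d,-d],-1)
    return P@T[:3,:3].T+T[:3,3]
def proj(n,X,T=None):
    i=camera_info(n);K=i["intrinsics"]
    if T is None:T=i["world_from_camera"]
    p=(np.atleast_2d(X)-T[:3,3])@T[:3,:3]
    return np.stack([K[0,0]*p[:,0]/-p[:,2]+K[0,2],K[1,1]*-p[:,1]/-p[:,2]+K[1,2]],-1)
def wristT():
    s=get_state();T=np.eye(4);T[:3,:3]=R.from_rotvec(s["tool_rot"]).as_matrix();T[:3,3]=s["position"]
    return T@camera_info("wrist")["mount"],s
E
python3 - <<'E'
from h import *
z=np.load("top0.npz");P=cloud("top",z["d"]);p=z["p"]
np.set_printoptions(precision=4,suppress=True)
for nm,(u0,u1,v0,v1) in dict(crank=(280,320,185,245),small=(360,382,220,255),press=(155,245,190,250)).items():
    Q=P[v0:v1,u0:u1].reshape(-1,3);Q=Q[(z["d"][v0:v1,u0:u1]>0).ravel()]
    print(nm,np.percentile(Q[:,2],[5,50,99]))
    for lo,hi in [(.004,.015),(.02,.035),(.033,.045),(.05,.07),(.09,.12),(.12,.135),(.14,.2)]:
        S=Q[(Q[:,2]>lo)&(Q[:,2]<hi)]
        if len(S)>3: print(lo,len(S),S.mean(0),S.min(0),S.max(0))
c=[p[180:260,150:250],p[180:260,270:390]]
cv2.imwrite("pics/c1.png",cv2.resize(p[180:260,150:250,::-1],None,fx=7,fy=7))
cv2.imwrite("pics/c2.png",cv2.resize(p[180:260,275:385,::-1],None,fx=7,fy=7))
s=np.load("scene0.npz")["p"]
cv2.imwrite("pics/c3.png",cv2.resize(s[160:280,170:340,::-1],None,fx=4.5,fy=4.5))
E
```

```text
crank [-0.0048  0.0001  0.0673]
0.004 243 [ 0.5219 -0.0831  0.007 ] [ 0.4417 -0.1363  0.004 ] [ 0.6024 -0.0306  0.0142]
0.02 135 [ 0.4829 -0.087   0.0293] [ 0.4651 -0.1042  0.0208] [ 0.5485 -0.0694  0.0349]
0.033 21 [ 0.5098 -0.0897  0.0358] [ 0.4651 -0.1016  0.033 ] [ 0.5573 -0.0725  0.0444]
0.05 63 [ 0.5561 -0.0848  0.0644] [ 0.5447 -0.095   0.0547] [ 0.5677 -0.0739  0.069 ]
small [-0.0048  0.0004  0.0388]
0.004 91 [ 0.456  -0.2745  0.0067] [ 0.4141 -0.3034  0.004 ] [ 0.5062 -0.2465  0.0147]
0.02 14 [ 0.464  -0.2752  0.0265] [ 0.4301 -0.2854  0.0204] [ 0.4881 -0.2666  0.035 ]
0.033 28 [ 0.481  -0.2778  0.0376] [ 0.4746 -0.2838  0.0333] [ 0.4881 -0.2709  0.0444]
press [-0.0041  0.0056  0.1432]
0.004 1138 [0.5022 0.1659 0.0102] [0.429  0.0672 0.004 ] [0.59   0.3094 0.015 ]
0.02 35 [0.4874 0.1477 0.0279] [0.4609 0.105  0.02  ] [0.5517 0.209  0.0346]
0.033 36 [0.4978 0.1535 0.0398] [0.4605 0.1054 0.0332] [0.5508 0.215  0.0448]
0.05 263 [0.5019 0.1758 0.0638] [0.4601 0.105  0.0501] [0.5521 0.2155 0.07  ]
0.09 719 [0.5066 0.1737 0.116 ] [0.4852 0.0988 0.0955] [0.5305 0.2543 0.12  ]
0.12 318 [0.5072 0.1754 0.124 ] [0.485  0.1019 0.12  ] [0.5274 0.2491 0.1332]
0.14 58 [0.507  0.1744 0.1569] [0.4974 0.1665 0.1415] [0.5176 0.1851 0.1702]
```

View pics/c1.png

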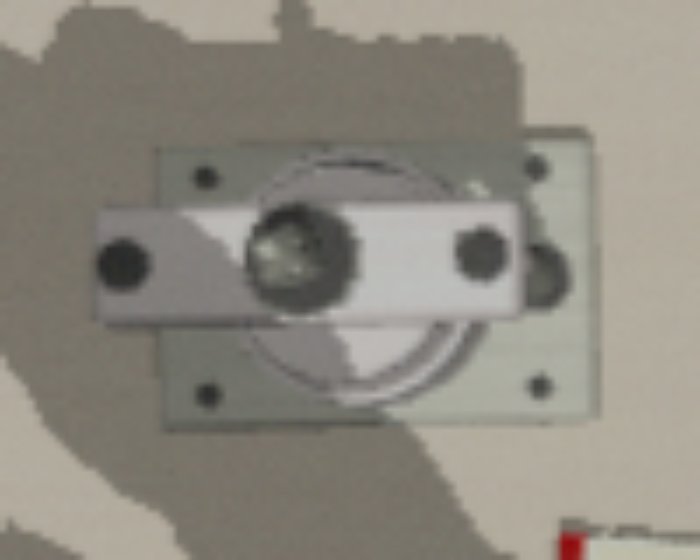

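View pics/c2.png

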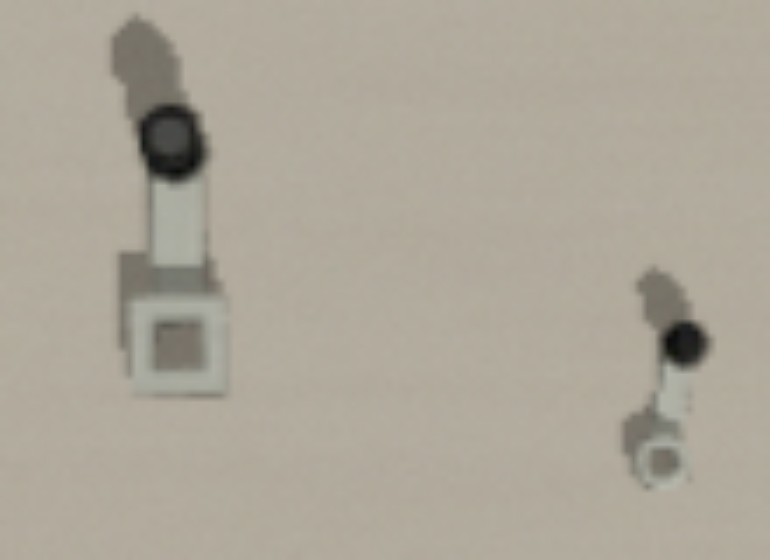

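View pics/c3.png

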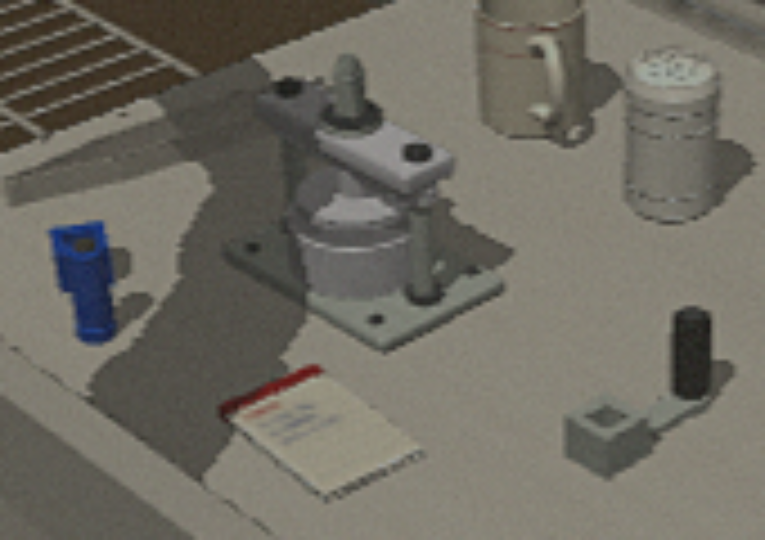

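Run:
```python
from h import *
np.set_printoptions(precision=4,suppress=True)
T,s=wristT()
print(R.from_rotvec(s["tool_rot"]).as_matrix(),s["position"])
z=np.load("top0.npz");P=cloud("top",z["d"])
Q=P[185:245,280:320].reshape(-1,3)
H=Q[(Q[:,2]>.024)&(Q[:,2]<.034)&(Q[:,0]<.515)]
print("hub",np.median(H,0),(H.min(0)+H.max(0))/2,cv2.minAreaRect(H[:,:2].astype(np.float32)*1000))
G=Q[Q[:,2]>.06];print("grip",G.mean(0),cv2.minEnclosingCircle(G[:,:2].astype(np.float32)))
G=Q[(Q[:,2]>.006)&(Q[:,2]<.013)&(Q[:,0]>.51)&(Q[:,0]<.54)&(abs(Q[:,1]+.086)<.014)];print("arm",len(G),G.mean(0))
print(cloud("top",z["d"])[190:245:8,285:320:6,2])
```

```text
[[-0.0007 -0.8966  0.4428]
 [-0.0016  0.4428  0.8966]
 [-1.     -0.0001 -0.0017]] [0.2877 0.5823 0.2406]
hub [ 0.481  -0.0882  0.0295] [ 0.4826 -0.0868  0.029 ] ((482.561279296875, -86.82119750976562), (34.955440521240234, 34.698387145996094), 0.10508085787296295)
grip [ 0.5362 -0.0917  0.2439] ((0.4887501001358032, -0.10641095042228699), 0.08360327035188675)
arm 63 [ 0.5251 -0.0852  0.0091]
[[-0.0015 -0.0042 -0.0004 -0.0008 -0.0028 -0.0027]
 [-0.0059 -0.0012  0.0712  0.0651  0.0002 -0.0021]
 [-0.0037 -0.0027  0.0088  0.0105 -0.0015  0.0001]
 [-0.0004 -0.0002  0.0059  0.0084  0.0029  0.002 ]
 [-0.0042  0.0019  0.0142  0.0292  0.0014  0.0027]
 [ 0.0025 -0.0028  0.0045 -0.003  -0.0003 -0.0018]
 [-0.0046 -0.0001  0.0042  0.0004 -0.0064  0.0005]]
```

```bash
cat >> h.py <<'E'
def plan(target,az,n,jaw):
    "rows from the current measured pose to target, tool down with tool z at azimuth az (deg)"
    s=get_state();M=R.from_rotvec(s["tool_rot"]).as_matrix();p=s["position"].copy()
    a0=np.degrees(np.arctan2(M[1,2],M[0,2]));d=(az-a0+180)%360-180
    rows=[];p0=p.copy();M0=M;M=M0.copy()
    Mt=np.array([[0,-np.sin(np.radians(az)),np.cos(np.radians(az))],[0,np.cos(np.radians(az)),np.sin(np.radians(az))],[-1,0,0]])
    rv=R.from_matrix(M0.T@Mt).as_rotvec(degrees=True)
    for k in range(n):
        sh=M.T@(np.array(target)-p0)/n*100
        rows.append([round(float(x),2) for x in [*(rv/n),*sh]]+[jaw]); M=M@R.from_rotvec(rv/n,degrees=True).as_matrix()
    print("az now",a0,p0); print(rows)
E
python3 -c "
from h import *
plan([.507,.1745,.27],0,9,8.7)"
```

```text
az now 63.714463664940446 [0.28771774 0.5823459  0.24056421]
[[7.08, -0.01, 0.01, -0.32, -4.19, -2.98, 8.7], [7.08, -0.01, 0.01, -0.32, -4.53, -2.45, 8.7], [7.08, -0.01, 0.01, -0.32, -4.79, -1.87, 8.7], [7.08, -0.01, 0.01, -0.32, -4.99, -1.26, 8.7], [7.08, -0.01, 0.01, -0.32, -5.11, -0.64, 8.7], [7.08, -0.01, 0.01, -0.33, -5.15, -0.0, 8.7], [7.08, -0.01, 0.01, -0.33, -5.11, 0.63, 8.7], [7.08, -0.01, 0.01, -0.33, -4.99, 1.25, 8.7], [7.08, -0.01, 0.01, -0.33, -4.8, 1.86, 8.7]]
```

Call:
jog_arm --pt "7.1 0 0 -0.3 -4.2 -3.0 8.7" --pt "7.1 0 0 -0.3 -4.5 -2.5 8.7" --pt "7.1 0 0 -0.3 -4.8 -1.9 8.7" --pt "7.1 0 0 -0.3 -5.0 -1.3 8.7" --pt "7.1 0 0 -0.3 -5.1 -0.6 8.7" --pt "7.1 0 0 -0.3 -5.2 0 8.7" --pt "7.1 0 0 -0.3 -5.1 0.6 8.7" --pt "7.1 0 0 -0.3 -5.0 1.3 8.7" --pt "7.1 0 0 -0.3 -4.8 1.9 8.7" --pt "0 0 0 0 0 0 8.7"

```text
time: 1.35
position: [0.5089, 0.1679, 0.2687]
tool_rot: [0.009, 1.57, -0.011]
ft_force: [0.1, -0.3, -0.5]
grip_width: 1.001
```

Run:
```python
from h import *
np.set_printoptions(precision=4,suppress=True)
T,s=wristT();p,d=get_image("wrist");np.savez("w1.npz",p=p,d=d,T=T)
print(s["position"],s["joint_positions"],R.from_rotvec(s["tool_rot"]).as_matrix()[:,2],proj("wrist",[[.507,.1745,.168],[.507,.1745,.126]],T))
cv2.imwrite("pics/w1.png",p[:,:,::-1])
```

```text
[0.5089 0.1679 0.2687] [-0.6802  0.0605  0.326   1.7063 -0.0177  1.3777 -0.364 ] [ 0.9999 -0.0127  0.0011] [[313.5851 248.0834]
 [314.2511 233.3334]]
```

View pics/w1.png

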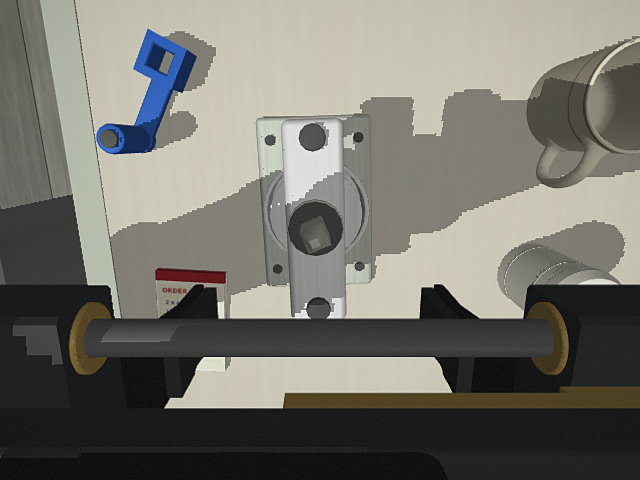

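The wrist view shows the shaft at about (316,232), sitting in the round collar and rotated by some angle. I'll zoom in there to read the yaw.

Run:
```python
from h import *
np.set_printoptions(precision=4,suppress=True)
z=np.load("w1.npz");p=z["p"];P=cloud("wrist",z["d"],z["T"])
c=cv2.resize(p[200:262,282:352,::-1],None,fx=9,fy=9,interpolation=cv2.INTER_CUBIC)
c=cv2.convertScaleAbs(c,alpha=1.6,beta=0)
cv2.imwrite("pics/w1c.png",c)
Q=P[200:262,282:352].reshape(-1,3)
for lo,hi in [(.11,.122),(.122,.13),(.13,.14),(.14,.152),(.152,.162),(.162,.166),(.166,.175)]:
    S=Q[(Q[:,2]>lo)&(Q[:,2]<hi)]
    if len(S)>5: print(lo,len(S),S.mean(0),cv2.minAreaRect(S[:,:2].astype(np.float32)*1000))
```

```text
0.11 1151 [0.5083 0.1702 0.1174] ((507.7642517089844, 173.67445373535156), (44.11844253540039, 49.05009078979492), 1.0709123611450195)
0.122 1692 [0.5078 0.1811 0.1259] ((507.60760498046875, 178.1183624267578), (40.21666717529297, 40.90129470825195), 86.45164489746094)
0.13 71 [0.5074 0.1841 0.1353] ((509.4610290527344, 183.42726135253906), (10.043256759643555, 20.822952270507812), 69.4080581665039)
0.14 101 [0.5076 0.1842 0.1462] ((509.55255126953125, 183.20033264160156), (10.643115043640137, 21.501808166503906), 69.24784851074219)
0.152 349 [0.5078 0.1802 0.1575] ((507.70538330078125, 177.79632568359375), (16.024580001831055, 16.410776138305664), 23.78078269958496)
0.162 116 [0.5078 0.1793 0.1638] ((507.6116943359375, 177.88075256347656), (10.33015251159668, 10.527777671813965), 22.843536376953125)
0.166 134 [0.5077 0.1782 0.1678] ((507.7466125488281, 177.98728942871094), (7.640568733215332, 7.3895087242126465), 24.080202102661133)
```

View pics/w1c.png

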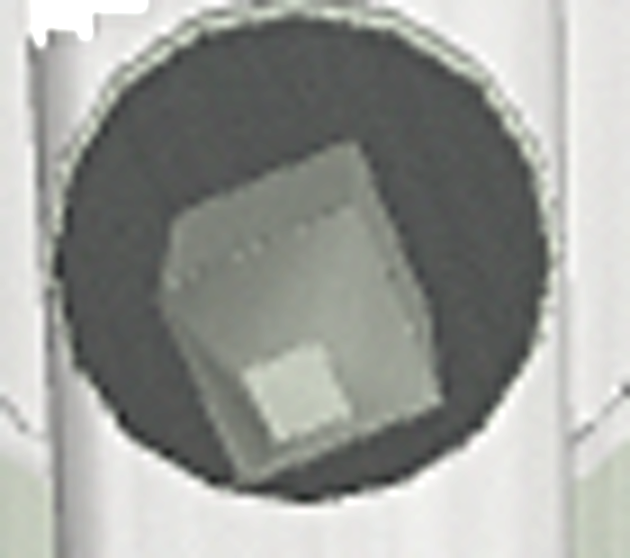

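The shaft's flats lie at about +23.5° (mod 90), with its axis at about (0.508,0.178) in the wrist frame. Now I move to look at the crank the same way.

Call:
jog_arm --pt "-0.7 0 0 0 -5.0 0.2 8.7" --pt "0 0 0 1.5 -5.0 0.2 8.7" --pt "0 0 0 1.8 -5.0 0.2 8.7" --pt "0 0 0 1.8 -5.0 0.2 8.7" --pt "0 0 0 1.7 -4.3 0.3 8.7" --pt "0 0 0 0 0 0 8.7" --pt "0 0 0 0 0 0 8.7"

```text
time: 2.28
position: [0.5195, -0.0675, 0.2004]
tool_rot: [-0.008, 1.571, 0.01]
ft_force: [0.4, 0.2, 0.0]
grip_width: 1.003
```

Run:
```python
from h import *
np.set_printoptions(precision=4,suppress=True)
T,s=wristT();p,d=get_image("wrist");np.savez("w2.npz",p=p,d=d,T=T)
print(s["position"],s["qd"],R.from_rotvec(s["tool_rot"]).as_matrix()[:,2])
cv2.imwrite("pics/w2.png",p[:,:,::-1])
P=cloud("wrist",d,T)
near=(abs(P[...,0]-.52)<.09)&(abs(P[...,1]+.086)<.05)&(d>0)
t=P[near&(P[...,2]<.003)];print("table",np.median(t[:,2]))
def rect(lo,hi,m=None):
    S=P[near&(P[...,2]>lo)&(P[...,2]<hi)]
    S=S[m(S)] if m else S
    print(lo,hi,len(S),S.mean(0),cv2.minAreaRect(S[:,:2].astype(np.float32)*1000)); return S
rect(.026,.034,lambda S:S[:,0]<.52)
rect(.061,.075)
S=rect(.006,.012,lambda S:(S[:,0]>.508)&(S[:,0]<.535)&(abs(S[:,1]+.086)<.013))
```

```text
[ 0.5195 -0.0675  0.2004] [-0.0146 -0.0062 -0.0144 -0.0078  0.0019  0.0004  0.0013] [ 0.9999  0.0116 -0.0004]
table 9.582529937160467e-05
0.026 0.034 1482 [ 0.482  -0.0848  0.03  ] ((482.0675964355469, -85.4703140258789), (36.20268249511719, 36.54347610473633), 0.888671338558197)
0.061 0.075 892 [ 0.5564 -0.0824  0.0667] ((556.8154907226562, -83.51884460449219), (23.843311309814453, 23.98842430114746), 2.5480051040649414)
0.006 0.012 729 [ 0.5215 -0.0841  0.009 ] ((521.4734497070312, -84.45335388183594), (26.653301239013672, 19.91685676574707), 0.5669620037078857)
```

View pics/w2.png

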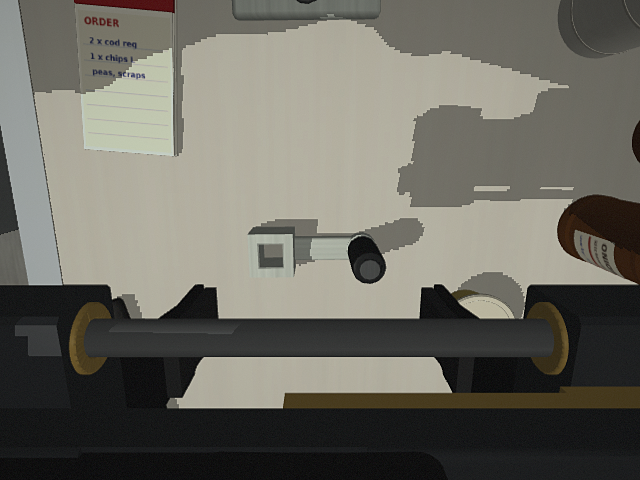

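Call:
jog_arm --pt "-0.5 0 0 2.0 -0.85 1.9 5.0" --pt "0 0 0 3.0 -0.8 1.8 5.0" --pt "0 0 0 2.5 0 0 5.0" --pt "0 0 0 0 0 0 5.0" --pt "0 0 0 0 0 0 5.0"

```text
time: 2.95
position: [0.5575, -0.0844, 0.1267]
tool_rot: [-0.015, 1.569, 0.016]
ft_force: [0.4, 0.4, 0.5]
grip_width: 0.595
```

Run:
```python
from h import *
np.set_printoptions(precision=4,suppress=True)
T,s=wristT();print(s["position"],R.from_rotvec(s["tool_rot"]).as_matrix(),s["grip_width"])
```

```text
[ 0.5575 -0.0844  0.1267] [[ 0.0016 -0.0198  0.9998]
 [ 0.0006  0.9998  0.0198]
 [-1.      0.0005  0.0017]] 0.5945085786972748
```

Next, down 8.9 cm, then close.

Call:
jog_arm --pt "0 0 0 3.0 0 0 5.0" --pt "0 0 0 3.0 0 -0.1 5.0" --pt "0 0 0 2.9 0 0 5.0" --pt "0 0 0 0 0 0 5.0" --pt "0 0 0 0 0 0 2.0" --pt "0 0 0 0 0 0 2.0" --pt "0 0 0 0 0 0 2.0" --pt "0 0 0 0 0 0 2.0" --squeeze 45

```text
time: 3.95
position: [0.5562, -0.0856, 0.0375]
tool_rot: [-0.014, 1.57, 0.014]
ft_force: [-1.6, 0.4, 4.8]
grip_width: 0.275
```

Call:
jog_arm --pt "0 0 0 0 0 0 2.0" --pt "0 0 0 -2.0 0 0 2.0" --pt "0 0 0 -4.0 0 0 2.0" --pt "0 0 0 -5.0 0 0 2.0" --pt "0 0 0 -5.0 0 0 2.0" --pt "0 0 0 -3.0 0 0 2.0" --pt "0 0 0 0 0 0 2.0" --pt "0 0 0 0 0 0 2.0"

```text
time: 4.95
position: [0.5549, -0.0855, 0.2256]
tool_rot: [-0.014, 1.572, 0.014]
ft_force: [-0.9, -0.0, -2.4]
grip_width: 0.274
```

Run:
```python
from h import *
np.set_printoptions(precision=4,suppress=True)
T,s=wristT();p,d=get_image("wrist");np.savez("w3.npz",p=p,d=d,T=T)
print(s["position"],s["ft_force"],s["torque"],s["grip_width"],R.from_rotvec(s["tool_rot"]).as_matrix()[:,2])
cv2.imwrite("pics/w3.png",p[:,:,::-1])
p,d=get_image("scene");cv2.imwrite("pics/s3.png",cv2.resize(p[80:320,120:440,::-1],None,fx=2.4,fy=2.4));np.savez("s3.npz",p=p,d=d)
```

```text
[ 0.5549 -0.0855  0.2256] [-0.8609 -0.0243 -2.3537] [-0.0532  0.0261  0.0555] 0.27442686489815865 [ 0.9998  0.0176 -0.0016]
```

View pics/w3.png

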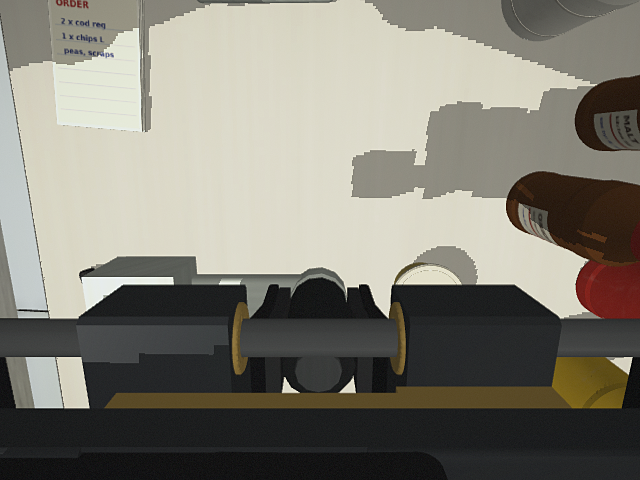

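View pics/s3.png

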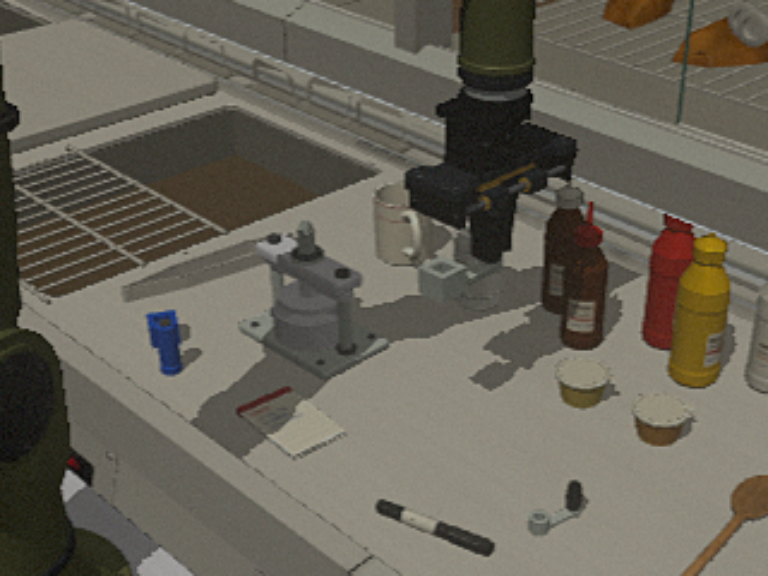

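Run:
```python
from h import *
np.set_printoptions(precision=4,suppress=True)
z=np.load("w3.npz");P=cloud("wrist",z["d"],z["T"]);d=z["d"]
s=get_state();p0=np.array([.5549,-.0855,.2256])
Q=(P-p0)
sub=Q[250:310,75:280][::4,::10]
m=(d>0)&(Q[...,2]>-.06)&(Q[...,2]<.01);v,u=np.nonzero(m);sel=(v<310)&(u<200)
S=Q[v[sel],u[sel]];print(len(S),S.min(0),S.max(0))
top=S[(S[:,2]>-.014)];print("top",len(top),top.mean(0),top.min(0),top.max(0),"slope",np.linalg.lstsq(np.c_[top[:,:2],np.ones(len(top))],top[:,2],rcond=None)[0])
f=S[(S[:,2]<-.014)&(S[:,2]>-.036)];print("face",len(f),f.mean(0),f.min(0),f.max(0),np.linalg.lstsq(np.c_[f[:,[0,2]],np.ones(len(f))],f[:,1],rcond=None)[0])
sel=(u>200)&(u<300)&(v<285)
A=Q[v[sel],u[sel]];print("arm",len(A),A.min(0),A.max(0))
# scene cam
z=np.load("s3.npz");P=cloud("scene",z["d"])-p0
m=(abs(P[...,0]+.075)<.03)&(abs(P[...,1])<.03)&(P[...,2]<.0)&(P[...,2]>-.05)
S=P[m];print("scene",len(S),S.min(0),S.max(0))
t=S[(S[:,2]>-.015)];print(t.mean(0),cv2.minAreaRect(t[:,:2].astype(np.float32)*1000),np.linalg.lstsq(np.c_[t[:,:2],np.ones(len(t))],t[:,2],rcond=None)[0])
```

```text
3475 [-0.0931  0.0037 -0.0392] [-0.0527  0.0189 -0.0057]
top 1771 [-0.0774  0.0152 -0.0084] [-0.0928  0.0037 -0.014 ] [-0.0559  0.0188 -0.0057] slope [-0.0062 -0.2156 -0.0056]
face 1601 [-0.07    0.0169 -0.0248] [-0.0929  0.0074 -0.036 ] [-0.0527  0.0189 -0.014 ] [-0.1009  0.0531  0.0111]
arm 1085 [-0.0532  0.0075 -0.0358] [-0.0078  0.0122 -0.018 ]
scene 314 [-0.0974 -0.0235 -0.0416] [-0.0467  0.0165 -0.0061]
[-0.0785 -0.0044 -0.0102] ((-76.45054626464844, -3.0495052337646484), (41.66041946411133, 36.65520477294922), 2.006924867630005) [ 0.0032  0.0344 -0.0098]
```

The crank is held level, with its hub 74 mm along tool −z. Next I re-measure the shaft from the placing azimuth (about 23°).

```bash
python3 -c "
from h import *
plan([.603,.143,.27],23,6,2.0)"
```

```text
az now 1.010887364641385 [ 0.55458278 -0.08547212  0.22484665]
[[-3.66, -0.03, -0.01, -0.76, 3.79, 0.87, 2.0], [-3.66, -0.03, -0.01, -0.76, 3.73, 1.11, 2.0], [-3.66, -0.03, -0.01, -0.75, 3.65, 1.35, 2.0], [-3.66, -0.03, -0.01, -0.75, 3.56, 1.58, 2.0], [-3.66, -0.03, -0.01, -0.75, 3.45, 1.8, 2.0], [-3.66, -0.03, -0.01, -0.75, 3.33, 2.02, 2.0]]
```

Call:
jog_arm --pt "-3.7 0 0 -1.0 3.8 0.9 2.0" --pt "-3.7 0 0 -1.0 3.7 1.1 2.0" --pt "-3.7 0 0 -0.8 3.6 1.3 2.0" --pt "-3.6 0 0 -0.7 3.6 1.6 2.0" --pt "-3.6 0 0 -0.5 3.4 1.8 2.0" --pt "-3.6 0 0 -0.5 3.3 2.0 2.0" --pt "0 0 0 0 0 0 2.0" --pt "0 0 0 0 0 0 2.0" --pt "0 0 0 0 0 0 2.0"

```text
time: 6.18
position: [0.6036, 0.1406, 0.2714]
tool_rot: [-0.313, 1.549, 0.312]
ft_force: [-0.6, 0.0, -1.1]
grip_width: 0.277
```

```bash
cat > m.py <<'E'
from h import *
import sys
np.set_printoptions(precision=4,suppress=True)
T,s=wristT();p,d=get_image("wrist");n=sys.argv[1];np.savez(n+".npz",p=p,d=d,T=T)
M=R.from_rotvec(s["tool_rot"]).as_matrix()
print(s["time"],s["position"],s["ft_force"],s["grip_width"],"tool x",M[:,0],"az",np.degrees(np.arctan2(M[1,2],M[0,2])))
cv2.imwrite(f"pics/{n}.png",p[:,:,::-1])
P=cloud("wrist",d,T)
near=(np.hypot(P[...,0]-.508,P[...,1]-.178)<.02)&(d>0)
for lo,hi in [(.12,.13),(.152,.162),(.162,.166),(.166,.172)]:
    S=P[near&(P[...,2]>lo)&(P[...,2]<hi)]
    if len(S)>5: print(lo,len(S),S.mean(0),cv2.minAreaRect(S[:,:2].astype(np.float32)*1000))
# hub in tool frame
tt=(P-s["position"])@M
v,u=np.nonzero((d>0)&(tt[...,0]>0)&(tt[...,0]<.05)&(tt[...,2]<-.05)&(tt[...,2]>-.11)&(abs(tt[...,1])<.03))
S=tt[v,u]
if len(S): print("hub tool-frame min/max",S.min(0),S.max(0), "1/99%",np.percentile(S,1,axis=0),np.percentile(S,99,axis=0))
E
python3 m.py w4
```

```text
6.175 [0.6036 0.1406 0.2714] [-0.6328  0.0349 -1.1361] 0.27726609460571056 tool x [-0.0003 -0.0007 -1.    ] az 22.82892007321025
0.12 1851 [0.5108 0.1795 0.126 ] ((508.04437255859375, 177.9310760498047), (39.631980895996094, 39.38019943237305), 30.56591796875)
0.152 393 [0.5106 0.179  0.1576] ((507.789794921875, 177.74609375), (16.316326141357422, 15.037684440612793), 22.95589256286621)
0.162 154 [0.5096 0.1784 0.1639] ((508.20703125, 177.89227294921875), (10.90577507019043, 11.050987243652344), 22.65188980102539)
0.166 148 [0.5081 0.1778 0.1679] ((508.16632080078125, 177.8648223876953), (7.835945129394531, 7.438304424285889), 22.848922729492188)
hub tool-frame min/max [ 0.0056  0.005  -0.0924] [ 0.0384  0.0185 -0.05  ] 1/99% [ 0.0065  0.0074 -0.0916] [ 0.0372  0.0183 -0.0517]
```

View pics/w4.png

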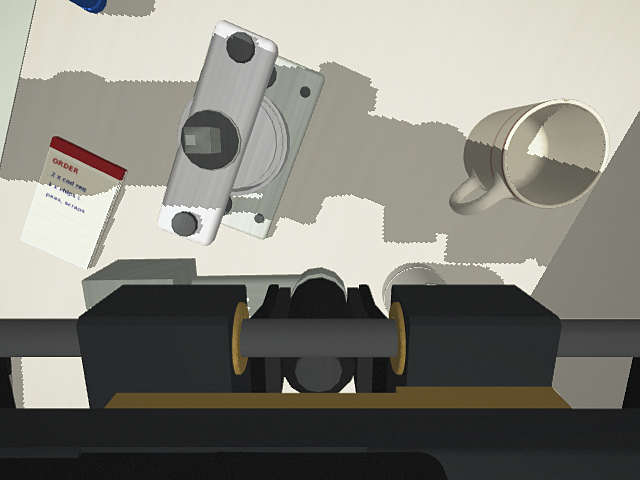

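Call:
jog_arm --pt "0 0 0 0 3.0 0.1 2.0" --pt "0 0 0 1.0 2.5 0 2.0" --pt "0 0 0 2.0 1.6 0 2.0" --pt "0 0 0 2.0 0 0 2.0" --pt "0 0 0 0 0 0 2.0" --pt "0 0 0 0 0 0 2.0" --pt "0 0 0 0 0 0 2.0"

```text
time: 7.1
position: [0.5777, 0.2071, 0.2228]
tool_rot: [-0.313, 1.546, 0.313]
ft_force: [-0.4, -0.0, -1.6]
grip_width: 0.273
```

```bash
python3 m.py w5
python3 - <<'E'
from h import *
p,d=get_image("scene");cv2.imwrite("pics/s5.png",cv2.resize(p[130:260,180:340,::-1],None,fx=4.5,fy=4.5))
E
```

```text
7.1 [0.5777 0.2071 0.2228] [-0.365  -0.0248 -1.6004] 0.2734057306777433 tool x [ 0.0019  0.0008 -1.    ] az 22.855555691582783
0.12 1727 [0.5092 0.186  0.1259] ((508.07476806640625, 183.84097290039062), (28.090742111206055, 39.82072830200195), 89.78656768798828)
0.152 28 [0.5048 0.1851 0.1529] ((504.9937744140625, 185.32591247558594), (15.001876831054688, 0.6831772327423096), 22.913436889648438)
hub tool-frame min/max [ 0.0058  0.005  -0.0925] [ 0.0385  0.0178 -0.05  ] 1/99% [ 0.0065  0.0071 -0.0918] [ 0.0371  0.0176 -0.0517]
```

View pics/s5.png

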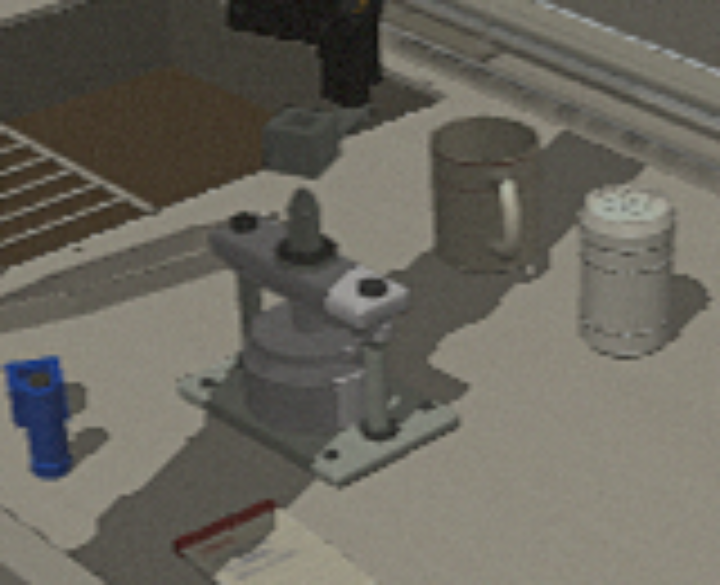

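Call:
jog_arm --pt "0 0 0 0.6 0 -0.1 2.0" --pt "0 0 0 0.8 0 0 2.0" --pt "0 0 0 0.8 0 0 2.0" --pt "0 0 0 0.8 0 0 2.0" --pt "0 0 0 0 0 0 2.0"

```text
time: 7.82
position: [0.5754, 0.2069, 0.1904]
tool_rot: [-0.314, 1.55, 0.313]
ft_force: [0.9, -0.9, -1.7]
grip_width: 0.272
```

Run:
```python
from h import *
s=get_state();print(s["position"],s["ft_force"],s["torque"])
p,d=get_image("scene");cv2.imwrite("pics/s6.png",cv2.resize(p[130:260,180:340,::-1],None,fx=4.5,fy=4.5))
```

```text
[0.57543212 0.2069486  0.19042758] [ 0.87613815 -0.93613894 -1.69161157] [-0.00143456 -0.03579891  0.01754737]
```

View pics/s6.png

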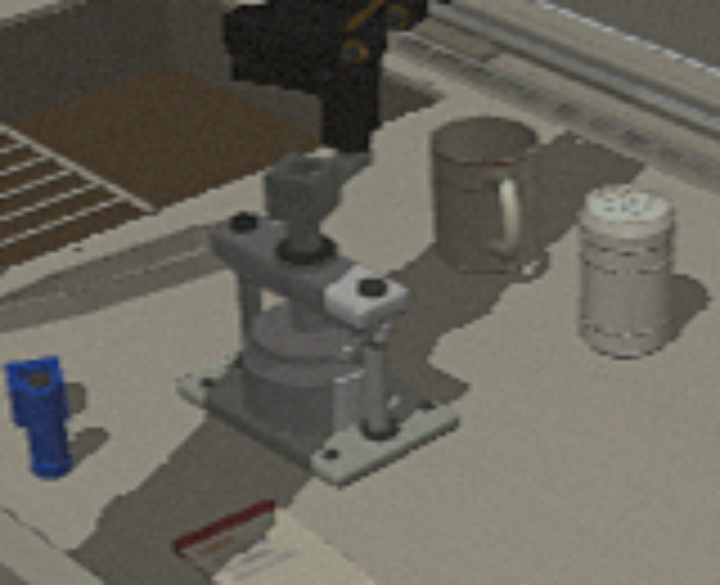

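Call:
jog_arm --pt "0 0 0 0.5 -0.1 0.1 2.0" --pt "0 0 0 0.5 0 0 2.0" --pt "0 0 0 0.5 0 0 2.0" --pt "0 0 0 0.5 0 0 2.0" --pt "0 0 0 0.3 0 0 2.0" --pt "0 0 0 0 0 0 2.0"

```text
time: 8.62
position: [0.577, 0.2065, 0.168]
tool_rot: [-0.314, 1.549, 0.314]
ft_force: [-3.4, -0.9, -2.4]
grip_width: 0.278
```

Call:
jog_arm --pt "0 0 0 0.2 0 0 2.0" --pt "0 0 0 0.2 0 0 2.0" --pt "0 0 0 0.1 0 0 2.0" --pt "0 0 0 0 0 0 2.0"

```text
time: 9.12
position: [0.5771, 0.2064, 0.1635]
tool_rot: [-0.314, 1.549, 0.314]
ft_force: [-4.0, -1.0, 1.1]
grip_width: 0.277
```

```bash
python3 m.py w7
python3 - <<'E'
from h import *
p,d=get_image("scene");cv2.imwrite("pics/s7.png",cv2.resize(p[130:260,180:340,::-1],None,fx=4.5,fy=4.5))
E
```

```text
9.125 [0.5771 0.2064 0.1635] [-3.9511 -0.9797  1.1055] 0.2770932437912569 tool x [-0.0006 -0.0002 -1.    ] az 22.910938973445184
0.12 446 [0.5018 0.1943 0.1258] ((506.0366516113281, 193.90846252441406), (31.232032775878906, 7.852773666381836), 6.935530185699463)
0.152 906 [0.497  0.1879 0.1561] ((499.0240783691406, 189.5237274169922), (31.844635009765625, 9.529426574707031), 43.62257766723633)
hub tool-frame min/max [ 0.005   0.0048 -0.0929] [ 0.0498  0.03   -0.05  ] 1/99% [ 0.006   0.0071 -0.0916] [ 0.047   0.0295 -0.0504]
```

View pics/s7.png

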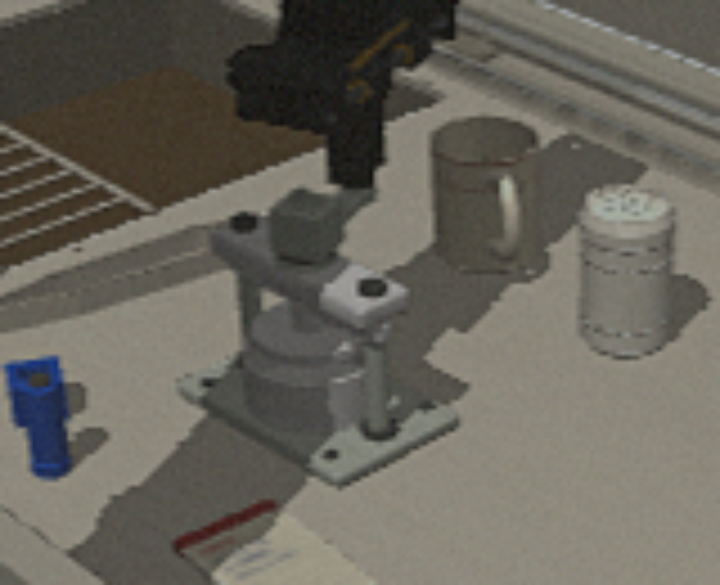

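View pics/w7.png

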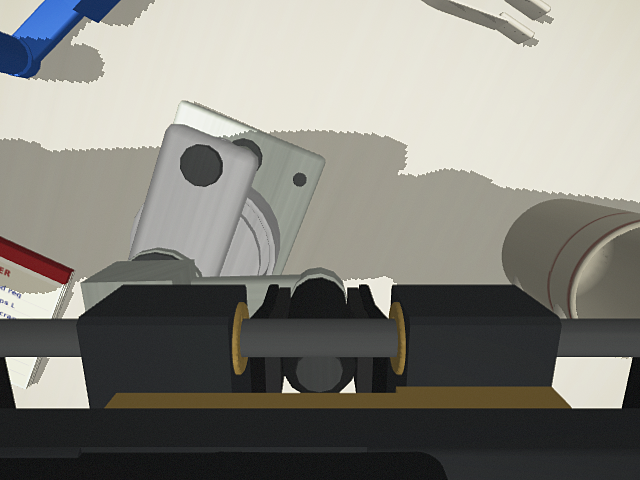

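Home: the hub top is at z ≈ 0.156 and the vertical force has gone slightly up. Next is a planner for the winding circle.

```bash
cat > wind.py <<'E'
from h import *
import sys
step=float(sys.argv[1]);n=int(sys.argv[2])
s=get_state();M=R.from_rotvec(s["tool_rot"]).as_matrix();p=s["position"]
C=np.array([.5081,.1779]);r=.0745
v=p[:2]-C;th=np.degrees(np.arctan2(v[1],v[0]))
print("t",s["time"],"r",np.hypot(*v),"th",th,"az",np.degrees(np.arctan2(M[1,2],M[0,2])),"z",p[2],"f",s["ft_force"],"jaw",s["grip_width"],"tx",M[:,0])
acc=np.zeros(3);rows=[]
for k in range(1,n+1):
    a=np.radians(th-step*k);t=np.array([*(C+r*np.array([np.cos(a),np.sin(a)])),.1632])
    d=np.round(M.T@(t-p)*100-acc,1);acc+=d
    rows.append([0,0,0]+[float(x)+0.0 for x in d]+[2.0])
print(rows)
E
python3 wind.py 10 9
```

```text
t 9.225 r 0.07463676780288925 th 22.47640592303612 az 22.913309907008653 z 0.16348613315962887 f [-5.65010641 -2.05876523  1.55253222] jaw 0.27287908219342305 tx [-6.14814950e-04 -2.66404570e-04 -9.99999776e-01]
[[0, 0, 0, 0.0, -1.3, -0.1, 2.0], [0, 0, 0, 0.0, -1.2, -0.4, 2.0], [0, 0, 0, 0.0, -1.2, -0.5, 2.0], [0, 0, 0, 0.0, -1.1, -0.8, 2.0], [0, 0, 0, 0.0, -0.9, -0.9, 2.0], [0, 0, 0, 0.0, -0.7, -1.1, 2.0], [0, 0, 0, 0.0, -0.6, -1.2, 2.0], [0, 0, 0, 0.0, -0.3, -1.2, 2.0], [0, 0, 0, 0.0, -0.1, -1.3, 2.0]]
```

Call:
jog_arm --pt "0 0 0 0 -1.3 -0.1 2.0" --pt "0 0 0 0 -1.2 -0.4 2.0" --pt "0 0 0 0 -1.2 -0.5 2.0" --pt "0 0 0 0 -1.1 -0.8 2.0" --pt "0 0 0 0 -0.9 -0.9 2.0" --pt "0 0 0 0 -0.7 -1.1 2.0"

```text
time: 9.98
position: [0.5678, 0.1323, 0.1638]
tool_rot: [-0.313, 1.545, 0.314]
ft_force: [-0.6, 3.2, -1.8]
grip_width: 0.277
```

```bash
python3 wind.py 12 10;python3 m.py w8 | head -1
python3 - <<'E'
from h import *
p,d=get_image("scene");cv2.imwrite("pics/s8.png",cv2.resize(p[130:260,180:340,::-1],None,fx=4.5,fy=4.5))
E
```

```text
t 9.975 r 0.07512887776249179 th -37.37279327145803 az 22.904999712069248 z 0.1637918762590786 f [-0.60061319  3.182997   -1.75977372] jaw 0.27694463605753405 tx [ 2.48427655e-03  5.27331269e-04 -9.99996775e-01]
[[0, 0, 0, 0.1, -0.6, -1.5, 2.0], [0, 0, 0, 0.0, -0.3, -1.5, 2.0], [0, 0, 0, -0.1, 0.0, -1.5, 2.0], [0, 0, 0, 0.0, 0.4, -1.6, 2.0], [0, 0, 0, 0.0, 0.6, -1.4, 2.0], [0, 0, 0, 0.0, 0.9, -1.2, 2.0], [0, 0, 0, 0.0, 1.2, -1.1, 2.0], [0, 0, 0, 0.0, 1.3, -0.7, 2.0], [0, 0, 0, 0.0, 1.5, -0.5, 2.0], [0, 0, 0, 0.0, 1.6, -0.2, 2.0]]
9.975 [0.5678 0.1323 0.1638] [-0.6006  3.183  -1.7598] 0.27694463605753405 tool x [ 0.0025  0.0005 -1.    ] az 22.904999712069248
```

View pics/s8.png

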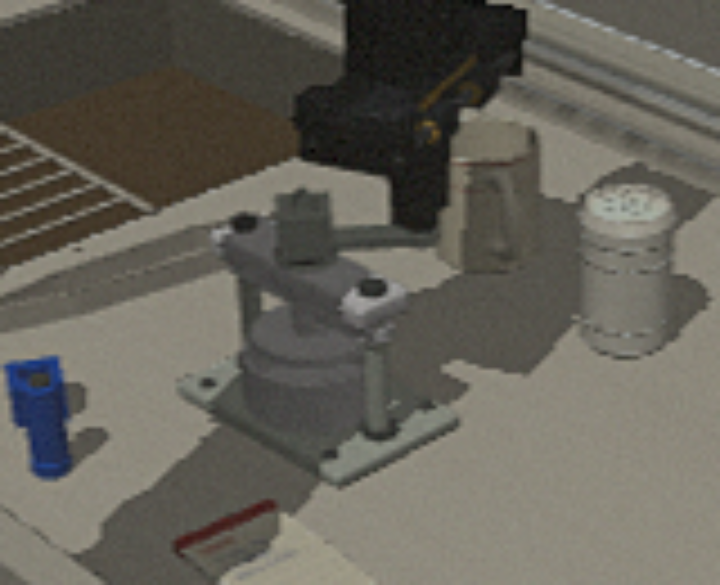

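Call:
jog_arm --pt "0 0 0 0.0 -0.6 -1.5 2.0" --pt "0 0 0 0.0 -0.3 -1.5 2.0" --pt "0 0 0 0 0.0 -1.5 2.0" --pt "0 0 0 0.0 0.4 -1.6 2.0" --pt "0 0 0 0.0 0.6 -1.4 2.0" --pt "0 0 0 0.0 0.9 -1.2 2.0" --pt "0 0 0 0.0 1.2 -1.1 2.0" --pt "0 0 0 0.0 1.3 -0.7 2.0" --pt "0 0 0 0.0 1.5 -0.5 2.0" --pt "0 0 0 0.0 1.6 -0.2 2.0"

```text
time: 11.32
position: [0.4367, 0.1499, 0.1635]
tool_rot: [-0.314, 1.55, 0.313]
ft_force: [0.1, -1.8, 0.3]
grip_width: 0.278
```

```bash
python3 wind.py 12 10
```

```text
t 11.325 r 0.076742022642071 th -158.5888040739978 az 22.895898074520982 z 0.16351674747604664 f [ 0.07879717 -1.82471905  0.34849062] jaw 0.27758660203679003 tx [-1.86183122e-03 -6.28088964e-04 -9.99998070e-01]
[[0, 0, 0, 0.0, 1.5, 0.4, 2.0], [0, 0, 0, 0.0, 1.5, 0.5, 2.0], [0, 0, 0, 0.0, 1.3, 0.9, 2.0], [0, 0, 0, 0.0, 1.2, 1.0, 2.0], [0, 0, 0, 0.0, 0.8, 1.3, 2.0], [0, 0, 0, 0.0, 0.6, 1.5, 2.0], [0, 0, 0, 0.0, 0.3, 1.5, 2.0], [0, 0, 0, 0.0, 0.0, 1.5, 2.0], [0, 0, 0, 0.0, -0.4, 1.6, 2.0], [0, 0, 0, 0.0, -0.6, 1.4, 2.0]]
```

Call:
jog_arm --pt "0 0 0 0.0 1.5 0.3 2.0" --pt "0 0 0 0.0 1.5 0.5 2.0" --pt "0 0 0 0.0 1.3 0.9 2.0" --pt "0 0 0 0.0 1.2 1.0 2.0" --pt "0 0 0 0.0 0.8 1.3 2.0" --pt "0 0 0 0.0 0.6 1.5 2.0" --pt "0 0 0 0.0 0.3 1.5 2.0" --pt "0 0 0 0.0 0.0 1.5 2.0" --pt "0 0 0 0.0 -0.4 1.6 2.0" --pt "0 0 0 0.0 -0.6 1.4 2.0"

```text
time: 12.58
position: [0.5213, 0.25, 0.1632]
tool_rot: [-0.315, 1.55, 0.311]
ft_force: [-4.0, -7.1, 0.8]
grip_width: 0.278
```

```bash
python3 wind.py 12 10
```

```text
t 12.575 r 0.07332841980153526 th 79.59739374327337 az 22.842138420152708 z 0.16316811376572463 f [-4.02605363 -7.11735773  0.81687351] jaw 0.27806627698393377 tx [-9.71190526e-04 -2.77585887e-03 -9.99995676e-01]
[[0, 0, 0, 0.0, -0.9, 1.3, 2.0], [0, 0, 0, 0.0, -1.2, 0.9, 2.0], [0, 0, 0, 0.0, -1.4, 0.7, 2.0], [0, 0, 0, 0.0, -1.5, 0.4, 2.0], [0, 0, 0, 0.0, -1.6, 0.1, 2.0], [0, 0, 0, 0.0, -1.5, -0.2, 2.0], [0, 0, 0, 0.0, -1.4, -0.6, 2.0], [0, 0, 0, 0.0, -1.3, -0.9, 2.0], [0, 0, 0, 0.0, -1.1, -1.1, 2.0], [0, 0, 0, 0.0, -0.9, -1.3, 2.0]]
```

```bash
sed -i 's/C=np.array.*;r/C=np.array([.507,.1768]);r/' wind.py; python3 wind.py 12 10
```

```text
t 12.575 r 0.07461418818961096 th 78.91909775272462 az 22.842138420152708 z 0.16316811376572463 f [-4.02605363 -7.11735773  0.81687351] jaw 0.27806627698393377 tx [-9.71190526e-04 -2.77585887e-03 -9.99995676e-01]
[[0, 0, 0, 0.0, -1.0, 1.2, 2.0], [0, 0, 0, 0.0, -1.2, 0.9, 2.0], [0, 0, 0, 0.0, -1.4, 0.7, 2.0], [0, 0, 0, 0.0, -1.5, 0.4, 2.0], [0, 0, 0, 0.0, -1.6, 0.1, 2.0], [0, 0, 0, 0.0, -1.5, -0.3, 2.0], [0, 0, 0, 0.0, -1.5, -0.6, 2.0], [0, 0, 0, 0.0, -1.3, -0.9, 2.0], [0, 0, 0, 0.0, -1.1, -1.1, 2.0], [0, 0, 0, 0.0, -0.8, -1.3, 2.0]]
```

Call:
jog_arm --pt "0 0 0 0.0 -1.0 1.2 2.0" --pt "0 0 0 0.0 -1.2 0.9 2.0" --pt "0 0 0 0.0 -1.4 0.7 2.0" --pt "0 0 0 0.0 -1.5 0.4 2.0" --pt "0 0 0 0.0 -1.6 0.1 2.0" --pt "0 0 0 0.0 -1.5 -0.3 2.0" --pt "0 0 0 0.0 -1.5 -0.6 2.0" --pt "0 0 0 0.0 -1.3 -0.9 2.0" --pt "0 0 0 0.0 -1.1 -1.1 2.0" --pt "0 0 0 0.0 -0.8 -1.3 2.0"

```text
time: 13.82
position: [0.5632, 0.127, 0.1641]
tool_rot: [-0.314, 1.545, 0.311]
ft_force: [4.1, -1.2, -3.1]
grip_width: 0.275
```

```bash
python3 wind.py 12 10
```

```text
t 13.825 r 0.07510410604757659 th -41.56512697630466 az 22.824266866537364 z 0.1641492844886815 f [ 4.10900271 -1.15718013 -3.10093583] jaw 0.2750421414313585 tx [ 0.00357075 -0.00136011 -0.9999927 ]
[[0, 0, 0, 0.1, -0.5, -1.5, 2.0], [0, 0, 0, 0.0, -0.2, -1.5, 2.0], [0, 0, 0, 0.0, 0.1, -1.6, 2.0], [0, 0, 0, 0.0, 0.5, -1.5, 2.0], [0, 0, 0, 0.0, 0.7, -1.4, 2.0], [0, 0, 0, 0.0, 1.0, -1.1, 2.0], [0, 0, 0, 0.0, 1.3, -1.0, 2.0], [0, 0, 0, 0.0, 1.4, -0.7, 2.0], [0, 0, 0, 0.0, 1.5, -0.3, 2.0], [0, 0, 0, -0.1, 1.5, -0.1, 2.0]]
```

Call:
jog_arm --pt "0 0 0 0.1 -0.5 -1.5 2.0" --pt "0 0 0 0.0 -0.2 -1.5 2.0" --pt "0 0 0 0.0 0.1 -1.6 2.0" --pt "0 0 0 0.0 0.5 -1.5 2.0" --pt "0 0 0 0.0 0.7 -1.4 2.0" --pt "0 0 0 0.0 1.0 -1.1 2.0" --pt "0 0 0 0.0 1.3 -1.0 2.0" --pt "0 0 0 0.0 1.4 -0.7 2.0" --pt "0 0 0 0.0 1.5 -0.3 2.0" --pt "0 0 0 -0.1 1.5 -0.1 2.0"

```text
time: 15.08
position: [0.4345, 0.1558, 0.1637]
tool_rot: [-0.314, 1.547, 0.314]
ft_force: [4.0, -1.3, -2.4]
grip_width: 0.276
```

```bash
python3 wind.py 12 10
```

```text
t 15.075 r 0.07544426299335552 th -163.85592508140982 az 22.928774998421314 z 0.16365646422900143 f [ 4.00790987 -1.31234953 -2.43962589] jaw 0.27571096399878425 tx [ 5.91369294e-04  3.76769405e-04 -9.99999754e-01]
[[0, 0, 0, 0.0, 1.5, 0.4, 2.0], [0, 0, 0, 0.0, 1.4, 0.7, 2.0], [0, 0, 0, 0.0, 1.3, 0.9, 2.0], [0, 0, 0, 0.0, 1.0, 1.2, 2.0], [0, 0, 0, 0.0, 0.8, 1.4, 2.0], [0, 0, 0, 0.1, 0.4, 1.4, 2.0], [0, 0, 0, 0.0, 0.2, 1.6, 2.0], [0, 0, 0, 0.0, -0.2, 1.5, 2.0], [0, 0, 0, 0.0, -0.5, 1.5, 2.0], [0, 0, 0, 0.0, -0.8, 1.4, 2.0]]
```

Call:
jog_arm --pt "0 0 0 0.0 1.5 0.4 2.0" --pt "0 0 0 0.0 1.4 0.7 2.0" --pt "0 0 0 0.0 1.3 0.9 2.0" --pt "0 0 0 0.0 1.0 1.2 2.0" --pt "0 0 0 0.0 0.8 1.4 2.0" --pt "0 0 0 0.1 0.4 1.4 2.0" --pt "0 0 0 0.0 0.2 1.6 2.0" --pt "0 0 0 0.0 -0.2 1.5 2.0" --pt "0 0 0 0.0 -0.5 1.5 2.0" --pt "0 0 0 0.0 -0.8 1.4 2.0"

```text
time: 16.32
position: [0.5272, 0.2485, 0.1629]
tool_rot: [-0.314, 1.548, 0.313]
ft_force: [-3.1, -2.2, 5.8]
grip_width: 0.278
```

```bash
python3 wind.py 12 10
```

```text
t 16.325 r 0.07448593849292734 th 74.25545226591171 az 22.897982515401065 z 0.1629072223461528 f [-3.10604013 -2.20778099  5.80824574] jaw 0.2780027218984852 tx [ 5.01506437e-04 -4.09689990e-04 -9.99999790e-01]
[[0, 0, 0, 0.0, -1.1, 1.1, 2.0], [0, 0, 0, 0.0, -1.3, 0.9, 2.0], [0, 0, 0, 0.0, -1.4, 0.5, 2.0], [0, 0, 0, 0.0, -1.6, 0.3, 2.0], [0, 0, 0, 0.0, -1.5, -0.1, 2.0], [0, 0, 0, 0.0, -1.5, -0.4, 2.0], [0, 0, 0, 0.0, -1.4, -0.7, 2.0], [0, 0, 0, 0.0, -1.3, -1.0, 2.0], [0, 0, 0, 0.0, -0.9, -1.2, 2.0], [0, 0, 0, 0.0, -0.8, -1.3, 2.0]]
```

Call:
jog_arm --pt "0 0 0 0.0 -1.1 1.1 2.0" --pt "0 0 0 0.0 -1.3 0.9 2.0" --pt "0 0 0 0.0 -1.4 0.5 2.0" --pt "0 0 0 0.0 -1.6 0.3 2.0" --pt "0 0 0 0.0 -1.5 -0.1 2.0" --pt "0 0 0 0.0 -1.5 -0.4 2.0" --pt "0 0 0 0.0 -1.4 -0.7 2.0" --pt "0 0 0 0.0 -1.3 -1.0 2.0" --pt "0 0 0 0.0 -0.9 -1.2 2.0" --pt "0 0 0 0.0 -0.8 -1.3 2.0"

```text
time: 17.58
position: [0.5584, 0.1216, 0.163]
tool_rot: [-0.313, 1.547, 0.312]
ft_force: [2.1, 0.7, 5.2]
grip_width: 0.277
```

```bash
python3 wind.py 10 4
```

```text
t 17.575 r 0.07546044235157669 th -47.03376852668355 az 22.827399062438847 z 0.16304038346319893 f [2.11587559 0.7185784  5.17287146] jaw 0.2769649433413974 tx [ 1.68460566e-03 -4.78372107e-04 -9.99998467e-01]
[[0, 0, 0, 0.0, -0.2, -1.3, 2.0], [0, 0, 0, 0.0, -0.2, -1.3, 2.0], [0, 0, 0, 0.0, 0.1, -1.3, 2.0], [0, 0, 0, 0.0, 0.4, -1.2, 2.0]]
```

Call:
jog_arm --pt "0 0 0 0.0 -0.2 -1.3 2.0" --pt "0 0 0 0.0 -0.2 -1.3 2.0" --pt "0 0 0 0.0 0.1 -1.3 2.0" --pt "0 0 0 0.0 0.4 -1.2 2.0" --pt "0 0 0 0 0 0 2.0" --pt "0 0 0 0 0 0 2.0" --pt "0 0 0 0 0 0 2.0"

```text
time: 18.45
position: [0.5093, 0.1012, 0.1628]
tool_rot: [-0.315, 1.552, 0.31]
ft_force: [-1.3, -6.9, 9.2]
grip_width: 0.274
```

```bash
python3 wind.py 10 1
python3 - <<'E'
from h import *
p,d=get_image("scene");cv2.imwrite("pics/s9.png",cv2.resize(p[130:260,180:340,::-1],None,fx=4.5,fy=4.5))
E
```

```text
t 18.45 r 0.0756241121544223 th -88.25225166475792 az 22.82520356608541 z 0.16282105404218286 f [-1.28347542 -6.87795584  9.23198281] jaw 0.27428702397375226 tx [-0.0027838  -0.00354526 -0.99998984]
[[0, 0, 0, 0.0, 0.7, -1.1, 2.0]]
```

View pics/s9.png

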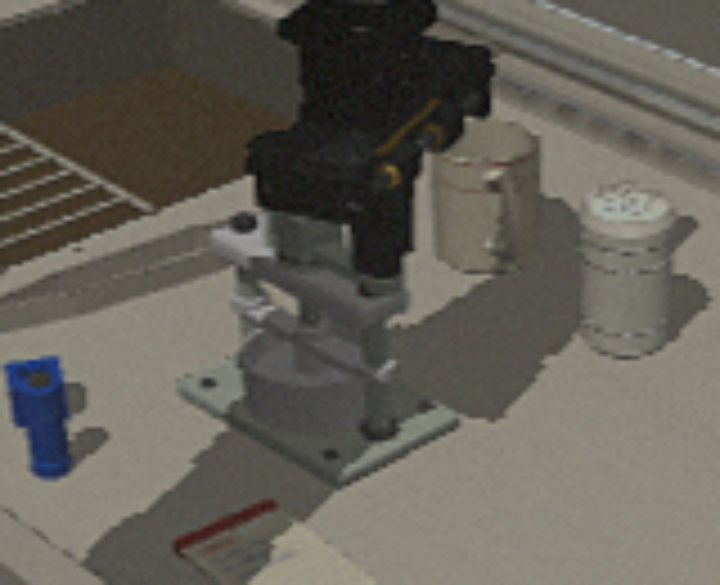

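The plate has visibly gone down. Now I release, lift clear and look.

Call:
jog_arm --pt "0 0 0 0 0 0 4.5" --pt "0 0 0 0 0 0 4.5" --pt "0 0 0 0 0 0 4.5" --pt "0 0 0 0 0 0 4.5" --pt "0 0 0 -1.5 0 0 4.5" --pt "0 0 0 -3.0 0 0 4.5" --pt "0 0 0 -4.0 0 0 4.5" --pt "0 0 0 -3.0 -3 0 4.5" --pt "0 0 0 0 -6 0 4.5" --pt "0 0 0 0 0 0 4.5"

```text
time: 19.75
position: [0.5472, 0.0158, 0.2794]
tool_rot: [-0.309, 1.547, 0.304]
ft_force: [0.1, 1.1, -0.5]
grip_width: 0.516
```

```bash
python3 m.py w10
python3 - <<'E'
from h import *
p,d=get_image("scene");cv2.imwrite("pics/s10.png",cv2.resize(p[130:330,150:400,::-1],None,fx=3,fy=3))
E
```

```text
19.75 [0.5472 0.0158 0.2794] [ 0.0711  1.1279 -0.4846] 0.5164035389329644 tool x [ 0.0029 -0.0024 -1.    ] az 22.404453573069077
0.12 30 [0.5272 0.1765 0.1243] ((526.9815673828125, 176.496826171875), (7.715384006500244, 1.4338370561599731), 84.8417739868164)
0.152 329 [0.5144 0.1625 0.1558] ((514.1941528320312, 161.97482299804688), (26.806346893310547, 5.406008243560791), 21.947967529296875)
```

View pics/s10.png

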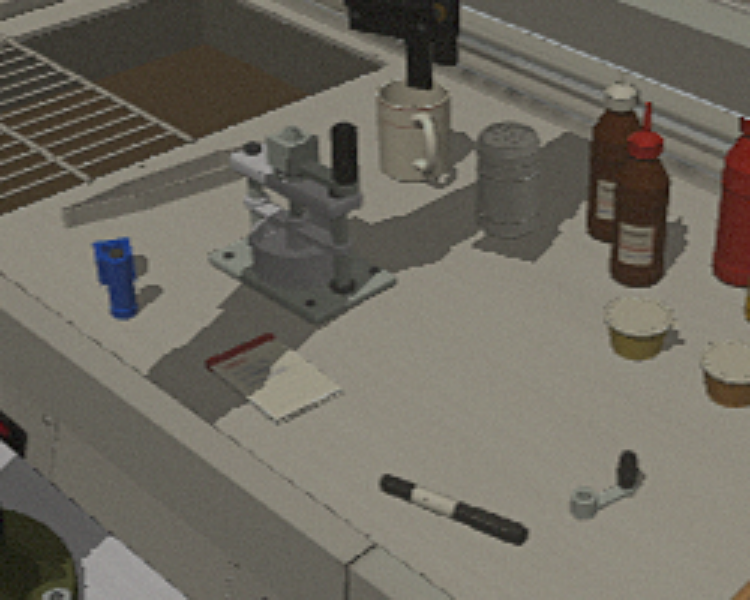

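View pics/w10.png

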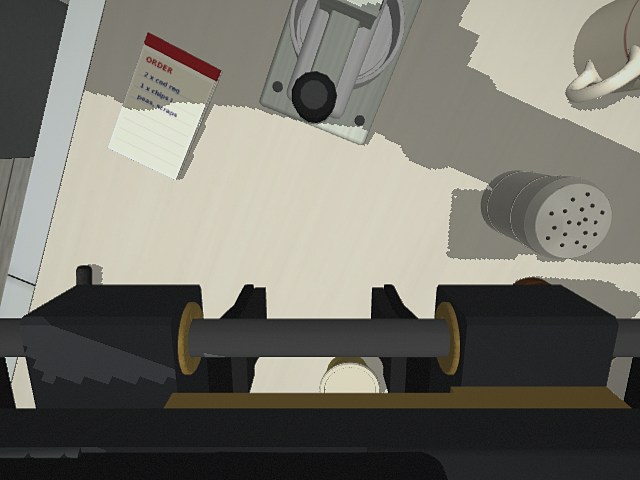

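Run:
```python
from h import *
np.set_printoptions(precision=4,suppress=True)
for n in ["top","scene"]:
    p,d=get_image(n);P=cloud(n,d)
    m=(d>0)&(np.hypot(P[...,0]-.507,P[...,1]-.176)<.03)&(P[...,2]>.146)&(P[...,2]<.164);S=P[m]
    m&=P[...,2]>.15
    print(n,len(S), np.median(S,0) if len(S) else 0, cv2.minAreaRect(S[:,:2].astype(np.float32)*1000) if len(S)>5 else 0)
    if len(S)>5:
        c=np.linalg.lstsq(np.c_[S[:,:2]-S[:,:2].mean(0),np.ones(len(S))],S[:,2],rcond=None)[0];print("plane",c)
    m=(d>0)&(np.hypot(P[...,0]-.509,P[...,1]-.101)<.02)&(P[...,2]>.17)&(P[...,2]<.21);print("grip",P[m].mean(0) if m.any() else 0,P[m][:,2].max() if m.any() else 0)
    m=(d>0)&(np.hypot(P[...,0]-.507,P[...,1]-.176)<.05)&(P[...,2]>.03)&(P[...,2]<.115)
    if n=="top":cv2.imwrite("pics/t11.png",cv2.resize(p[180:260,150:250,::-1],None,fx=7,fy=7))
```

```text
top 0 0 0
grip 0 0
scene 112 [0.4998 0.1694 0.1545] ((502.37030029296875, 176.1956329345703), (39.77878952026367, 45.098052978515625), 6.272216796875)
plane [0.0684 0.0595 0.154 ]
grip [0.5035 0.0946 0.184 ] 0.19521715244990745
```

View pics/t11.png

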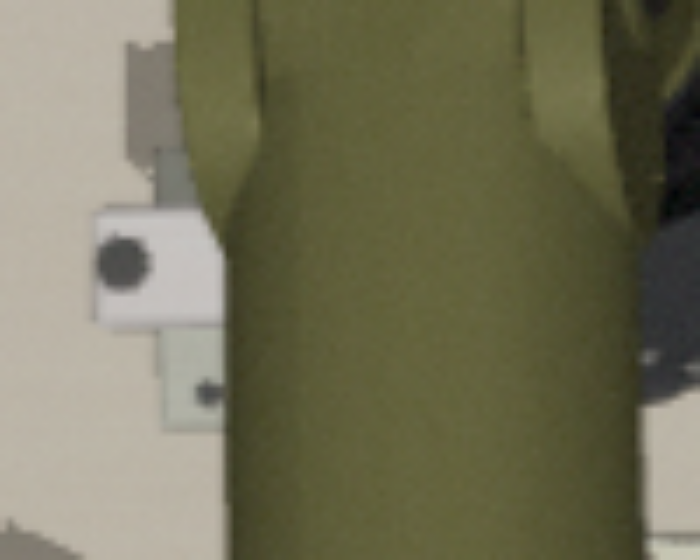

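Call:
jog_arm --pt "0 0 0 -3 0 0 4.5" --pt "0 0 0 -2 5 0 4.5" --pt "0 0 0 0 4 0 4.5" --pt "0 0 0 0 0 0 4.5" --pt "0 0 0 0 0 0 4.5"

```text
time: 20.58
position: [0.5106, 0.1048, 0.3276]
tool_rot: [-0.315, 1.548, 0.314]
ft_force: [0.7, -0.6, -0.4]
grip_width: 0.514
```

```bash
python3 m.py w12|head -1
python3 - <<'E'
from h import *
np.set_printoptions(precision=4,suppress=True)
z=np.load("w12.npz");P=cloud("wrist",z["d"],z["T"]);d=z["d"]
n=np.hypot(P[...,0]-.508,P[...,1]-.178)<.03
S=P[n&(P[...,2]>.152)&(P[...,2]<.159)];print("hubtop",len(S),np.median(S,0),cv2.minAreaRect(S[:,:2].astype(np.float32)*1000))
print("plane",np.linalg.lstsq(np.c_[S[:,:2]-S[:,:2].mean(0),np.ones(len(S))],S[:,2],rcond=None)[0])
S=P[n&(P[...,2]>.1655)&(P[...,2]<.172)];print("tip",len(S),S.mean(0),cv2.minAreaRect(S[:,:2].astype(np.float32)*1000))
n=np.hypot(P[...,0]-.509,P[...,1]-.101)<.02
S=P[n&(P[...,2]>.187)];print("grip",S.mean(0))
E
```

```text
20.575 [0.5106 0.1048 0.3276] [ 0.6548 -0.5843 -0.4086] 0.5136865954832277 tool x [ 0.0001 -0.0005 -1.    ] az 22.989785614419016
hubtop 1905 [0.5072 0.1781 0.1561] ((507.5857238769531, 177.67140197753906), (36.02534484863281, 36.00630187988281), 2.087876319885254)
plane [-0.0022  0.0047  0.1561]
tip 113 [0.5075 0.1777 0.1675] ((507.6263427734375, 177.8047637939453), (7.673130035400391, 7.862511157989502), 12.353952407836914)
grip [0.5034 0.1005 0.2475]
```

View pics/w12.png

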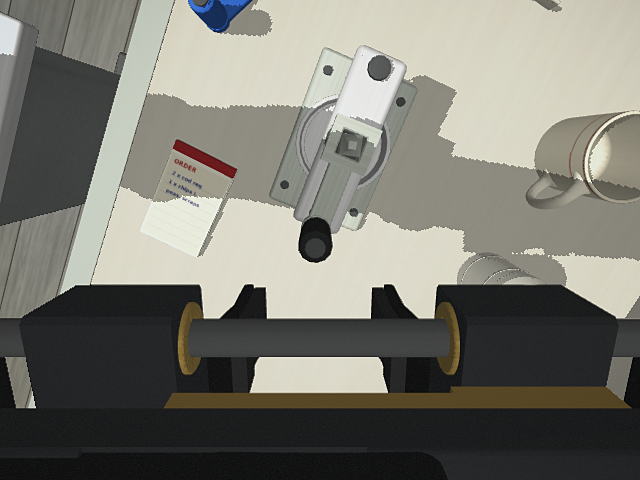

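```bash
python3 -c "
from bench import *
print(close_job())"
```

```text
the job is handed in; nothing more can be done
None
```

The larger crank is fully home on the square shaft, wound clockwise by its grip about 2.3 turns, and released. I handed the job in at about 20.6 s of the 72 s allowed.

- **Seating:** after release, the wrist camera put the hub top at z = 0.156 m. That matches the 126 mm shoulder plus the 30 mm hub. The hub is level to within about 0.5% slope, and the shaft tip shows through the socket.
- **Winding:** the crank's direction changed by about 831° and the shaft by about 820°; the 10° between them is within the stated play. The scene camera shows the pressing plate lower than before.
- **Letting go:** the gripper is well clear above the press, with only noise-level force reading. The smaller crank was not approached and looks unmoved in the scene picture.
- **Highest force seen:** the readings I took peaked at about 12 N, against the 40 N and 120 N limits.
- **Disagreements:** at the start, the top camera put the shaft about 3.5 mm off the wrist camera in y, so I used the wrist reading. While winding, the best-fit circle centre was about 1.5 mm off the measured shaft axis, so I shifted the path to suit. The last top-camera check was blocked by the arm, and the scene camera's depth was too coarse to confirm the level.

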